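# Hang the spare handwheel on the keeper hook

## Task

Take the spoked handwheel out of its wooden cradle by the top of its rim and hang it on the J-hook of the green stand: bring the hook's tip through the wheel, push the rim down past the sprung keeper and, still holding it, press it lightly (about 6 N) onto the hook's seat for a second with the keeper snapped shut above the rim, then let go and leave it hanging still. How high the hook is clamped has not been measured, so feel for it, and while you hold the wheel never load the hook with more than about 10 N. Leave the other parts on the bench where they are.

Things in the scene. Friction and masses are not known exactly. Their poses are not given: they have to be found in the camera images.
- wheel_center (a point): Centre of the loose cast-aluminium handwheel (about 0.45 kg), standing upright in the cradle. x is its level axle, z up. Rim 200 mm outside, 180 mm inside diameter, flat sides 14 mm apart along x. Hub 40 mm across, 22 mm long. Two flat spokes, 16 mm wide and 8 mm thick, from the hub straight up and straight down; left and right of them (along y) the wheel is open. Same from both sides.
- rim_top (a point): Mid-section of the rim at the very top of the wheel, 95 mm above its centre: the rim here is 10 mm deep (z) and 14 mm wide (x, the axle direction). Gripped here, the hook must enter about 45 mm to one side (y) of the fingers, where the rim's inner face lies 78 mm above the wheel's centre.
- cradle: Fixed wooden cradle, 110 x 170 mm, holding the wheel's bottom between two cheeks (17 mm apart, tops 55 mm above the bench). Origin on the bench under its centre; x is the axle direction, y along the slot. The wheel lifts straight up out of it.
- stand: Fixed green stand: 34 mm round post on a plate 130 x 140 x 12 mm. Origin on the bench under the post's axis, z up; the hook points along -x. A 20 mm rod in the post carries the J-hook. The hook's seat is clamped 210 to 260 mm above the bench: the height differs each time and is not given. It does not yield.
- hook_foot (a point): Point on the bench straight below the middle of the J-hook's gap; axes as the stand's. Flat bar 12 mm wide (y); level rubber seat 28 mm wide that tilts stiffly about x to suit the rim; upturned tip at x -22 to -17 mm, 51 mm above the seat; shank at x 17 to 23 mm, 52 mm above it; rod at x 40 mm; hook's underside 15 mm below the seat. A rim with its middle at x -8 to 0 mm passes down freely.
- latch (a joint): Keeper angle: 0 = shut and level, up to 1.55 rad = pushed down. A sprung steel flap 8 mm wide hinged on the shank (x 13 mm from hook_foot), closing the gap up to the tip; its top is 48 mm above the seat. 1.5 to 3 N on its end opens it; it snaps shut by itself once the rim's upper side is less than about 20 mm above the seat.
- gear: A bystander, to be left alone: steel gear, 68 mm across, 22 mm thick; origin under its centre.
- bushing: A bystander, to be left alone: brass ring, 48 mm across, 34 mm tall; origin under its centre.
- flange: A bystander, to be left alone: dark steel flange, 84 mm across, 32 mm tall; origin under its centre.
- spanner: A bystander, to be left alone: steel spanner, 160 mm long, lying; origin under its middle.
- oil: A bystander, to be left alone: grey can, 60 mm across, 100 mm tall; origin under its centre.

How it is judged:
By the outcome, as a careful person would: the job done as asked, in the order asked, and still so for the second after the job is handed in, with the robot touching nothing.
It also fails if it takes over 72 s, if anything falls off the work surface, if the arm or the gripper's body presses on something with over 40 N, if the wrist force passes 120 N, or if a joint passes its speed limit or range.

## Robot

A 6-joint arm with a two-finger parallel gripper is mounted at the origin on the work surface. World frame = base frame: x ahead of the robot, y to its left, z up, the work surface at z = 0. Lengths are in m, angles in rad, forces in N, time in s.
With the tool pointing down it reaches from about 0.275 to 0.825 m from the base axis. Payload 5.2 kg.
Tool frame: the origin (TCP) lies midway between the tips of the shut fingers; the grasp point (between the pads) lies 19 mm behind it; x points along the fingers, y is the direction in which the jaws open and shut, and the axes are right-handed (so a half turn about x gives the same grasp; the last joint's range is limited). The gripper opens to 93 mm and grips with 3 to 60 N. Pads are 15 mm wide; open, the fingers measure 128 mm over their backs; the gripper's body (75 mm by 188 mm) begins 65 mm behind the grasp point.
Start: joints at [-1.362, 0.259, 1.535, -0, 1.348, -0.203], TCP at [0.22, -0.504, 0.219] pointing down, gripper open.
Joint ranges: [-3.14, 3.14], [-0.91, 2.08], [0.19, 2.58], [-1.22, 4.36], [0.22, 2.71], [-3.12, 3.12]. Speed limits (rad/s): [2.57, 2.57, 3.14, 3.14, 3.14, 3.14].

## Interface

Orientations are given as a rotation vector (axis times angle).
In Python, from workcell import ctrl gives the robot as it stands.
- The arm moves only by the shell command python3 -m creep 'ROWS'. ROWS is JSON, a list of rows, each a list of 7 numbers: the shift along the tool's x, y, z in units of 30 mm (1.0 is 30 mm), then the turn, a rotation vector about the tool's x, y, z in rad, then the closure, from 0 (fully open) to 1 (shut). A call has 1 to 10 rows; each row is the pose to reach, as a shift and turn from the pose commanded when the call began, along the tool's axes at that moment; what a row does not reach only later rows make up. A row lasts 1/10 s, in which the tool goes at most 50 mm and 8.59 degrees, less where a joint would pass 70% of its speed; a pose out of reach is approached as far as the arm can. A call with a gripper value outside its range is refused whole. The fingers move at their own pace and stop on an object; the grip force is fixed at half the most. Time passes only in rows, so rows that repeat a pose let the fingers close. It gives the time, the measured TCP pose, the force and the opening at its end, in the units of the state.
- ctrl.sense(): the state, without advancing time (a new reading comes with each control period).
- ctrl.camera(name): name is "side" or "top" or "wrist"; returns a dict with "color" (384x512x3 uint8, red, green, blue), "vfov" (degrees; the focal length in pixels is half the picture's height over the tangent of half this angle, whatever the lens; pixels are square), "cx", "cy" (the principal point, pixels), "D" ([k1, k2, p1, p2, k3] as OpenCV has them; the pictures are not rectified), "R" (3x3) and "t" (3): a world point X has camera coordinates R X + t; the wrist camera has in their place "T_tool_cam" (4x4, takes a point from camera to tool coordinates, whose origin is the TCP and whose axes are the tool frame's). Camera axes: x right, y down, z forward; pixel columns grow to the right and rows downward; lengths in m; the calibration is good to about 2 mm. A picture is of the moment at which its call begins: read the wrist's pose just before it. There is no depth.
- ctrl.hand_in(): hands the job in, once; it reports no verdict.
The state is a dict: "time": time; "joint_pos": joint angles; "qvel": joint speeds; "tau": joint torques, N m; "tool_pos": TCP position; "tool_rot": TCP orientation; "force": force on the tool from outside, world axes, zero at the start; "wrist_torque": the same for the moment, N m; "grip_width": finger opening in m.
Only numpy, scipy, OpenCV 4.12 (cv2) and the standard library are available. Lean on these libraries where they do the work, as an engineer would, in place of code of your own. Each camera call takes 0.05 s, during which the arm holds its last target.

## Working session

There is one attempt and no reset: what is moved stays moved. The work goes in short steps, Python scripts to look and compute and a shell command to move; the robot and the scene stay as the last step left them, time stands still between calls to the robot, and variables do not carry over. Pictures are saved under pics/ and viewed, and the job is handed in when it is done.

```bash
mkdir -p pics; ls
cat > h.py <<'E'
import numpy as np, cv2
from workcell import ctrl
def K(c):
    f=c["color"].shape[0]/2/np.tan(np.radians(c["vfov"])/2)
    return np.array([[f,0,c["cx"]],[0,f,c["cy"]],[0,0,1.]]),np.array(c["D"],float)
def snap(name,fn):
    s=ctrl.sense(); c=ctrl.camera(name)
    if "R" in c: R,t=np.array(c["R"]),np.array(c["t"])
    else:
        T=np.array(c["T_tool_cam"]); Rt=cv2.Rodrigues(np.array(s["tool_rot"],float))[0]
        W=np.eye(4);W[:3,:3]=Rt;W[:3,3]=s["tool_pos"]; M=np.linalg.inv(W@T); R,t=M[:3,:3],M[:3,3]
    k,D=K(c)
    cv2.imwrite("pics/"+fn+".png",c["color"][:,:,::-1])
    np.savez("pics/"+fn+".npz",R=R,t=t,K=k,D=D)
    return c
def ray(fn,uv):
    z=np.load("pics/"+fn+".npz"); p=cv2.undistortPoints(np.array([[uv]],float),z["K"],z["D"])[0,0]
    d=z["R"].T@np.array([p[0],p[1],1]); return -z["R"].T@z["t"], d/np.linalg.norm(d)
def onplane(fn,uv,ax,val):
    o,d=ray(fn,uv); return o+d*(val-o[ax])/d[ax]
def proj(fn,X):
    z=np.load("pics/"+fn+".npz"); return cv2.projectPoints(np.array(X,float).reshape(-1,1,3),cv2.Rodrigues(z["R"])[0],z["t"],z["K"],z["D"])[0][:,0]
def tri(obs):
    A=np.zeros((3,3));b=np.zeros(3);L=[]
    for fn,uv in obs:
        o,d=ray(fn,uv);P=np.eye(3)-np.outer(d,d);A+=P;b+=P@o;L.append((o,P))
    X=np.linalg.solve(A,b);return X,[np.linalg.norm(P@(X-o)) for o,P in L]
E
python3 - <<'E'
from h import *
print({k:np.round(v,3) for k,v in ctrl.sense().items()})
for n in ("side","top","wrist"):
    c=snap(n,n+"0"); print(n,c["vfov"],c["cx"],c["cy"],c["D"]); z=np.load(f"pics/{n}0.npz");print(np.round(-z["R"].T@z["t"],3),np.round(z["R"],2).tolist())
E
```

```text
pics
{'time': np.float64(0.0), 'joint_pos': array([-1.362,  0.259,  1.536, -0.   ,  1.348, -0.203]), 'qvel': array([ 0.001,  0.001,  0.001, -0.001, -0.001, -0.002]), 'tau': array([ 1.0000e-03, -4.3731e+01, -2.8400e+01,  7.2000e-02,  4.1000e-02,
       -0.0000e+00]), 'tool_pos': array([ 0.22 , -0.503,  0.218]), 'tool_rot': array([ 1.995,  0.419, -1.995]), 'force': array([ 1.142,  0.48 , -0.475]), 'wrist_torque': array([ 0.008,  0.047, -0.02 ]), 'grip_width': np.float64(0.093)}
side 45.14734125876091 256.31361455975843 191.04971013828515 [0.03924956 0.         0.         0.         0.        ]
[0.106 1.06  0.814] [[-0.92, -0.4, -0.01], [-0.18, 0.45, -0.88], [0.35, -0.8, -0.48]]
top 44.692440508816546 262.6389587803338 190.1915028969296 [-0.05064193  0.          0.          0.          0.        ]
[ 0.415 -0.006  1.522] [[0.01, -1.0, -0.0], [-0.99, -0.01, -0.1], [0.1, 0.0, -0.99]]
wrist 71.0226767480601 256.43718572231813 188.06554835087854 [-0.03671387  0.          0.          0.          0.        ]
[ 0.292 -0.472  0.386] [[0.4, -0.92, -0.0], [-0.88, -0.38, 0.28], [-0.26, -0.11, -0.96]]
```

View pics/side0.png

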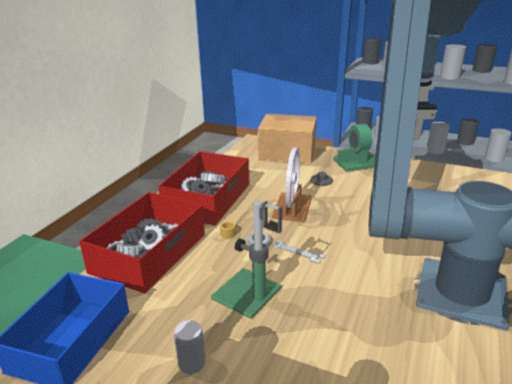

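View pics/top0.png

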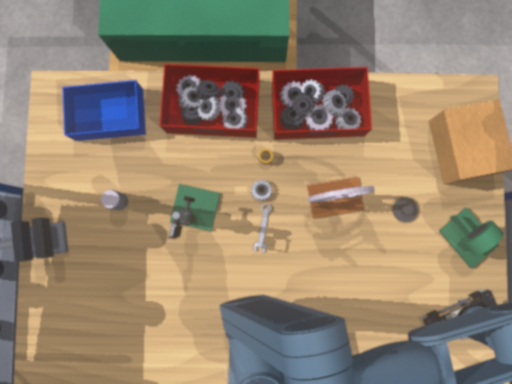

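View pics/wrist0.png

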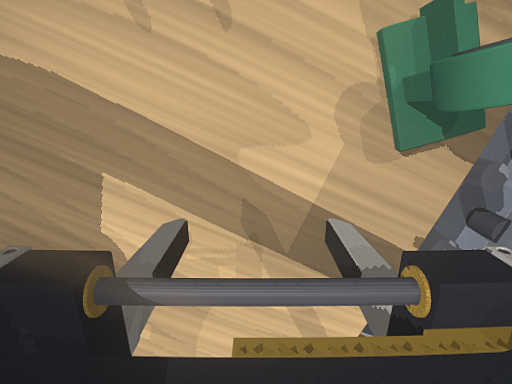

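Run:
```python
import cv2
a=cv2.imread('pics/top0.png');
b=cv2.resize(a[165:250,150:235],None,fx=7,fy=7,interpolation=cv2.INTER_CUBIC);cv2.imwrite('pics/topstand.png',b)
b=cv2.resize(a[160:230,295:385],None,fx=8,fy=8,interpolation=cv2.INTER_CUBIC);cv2.imwrite('pics/topwheel.png',b)
a=cv2.imread('pics/side0.png');
b=cv2.resize(a[190:320,200:330],None,fx=4.6,fy=4.6,interpolation=cv2.INTER_CUBIC);cv2.imwrite('pics/sidestand.png',b)
b=cv2.resize(a[140:230,255:345],None,fx=6.6,fy=6.6,interpolation=cv2.INTER_CUBIC);cv2.imwrite('pics/sidewheel.png',b)
```

```text
(no output)
```

View pics/topstand.png

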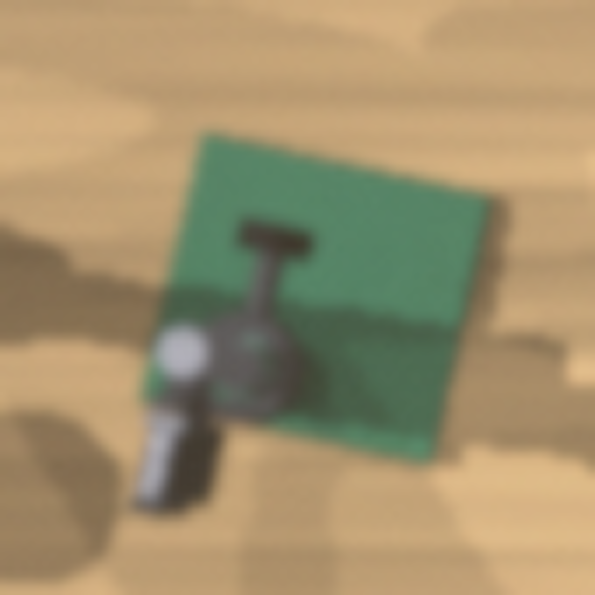

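View pics/topwheel.png

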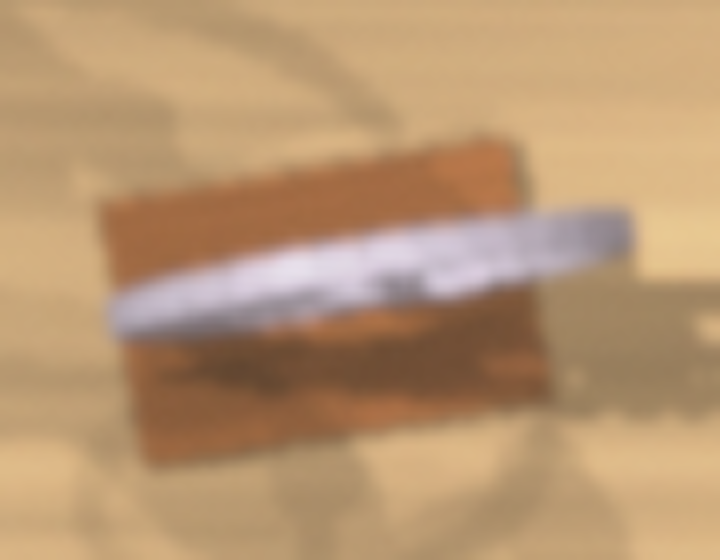

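View pics/sidestand.png

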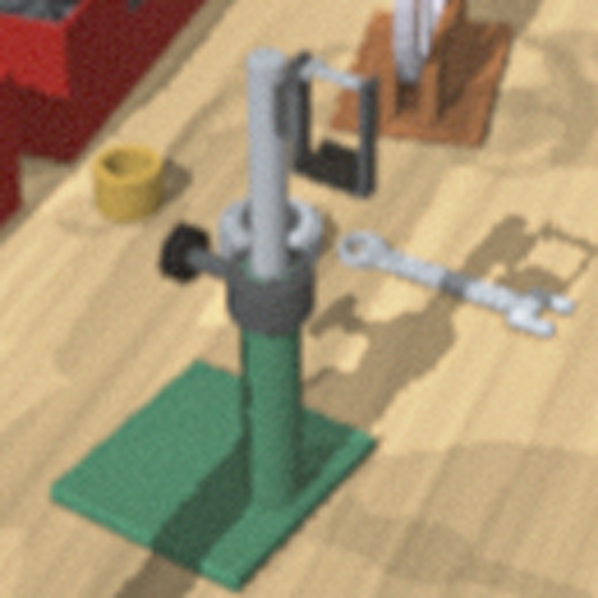

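View pics/sidewheel.png

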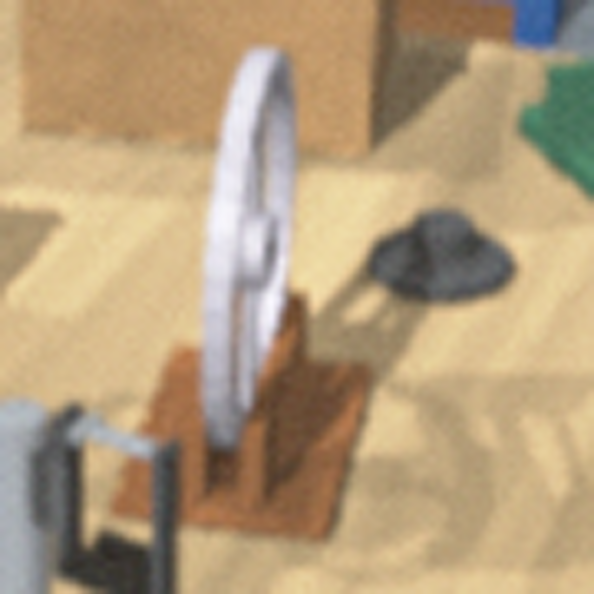

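```bash
cat >> h.py <<'E'
def uc(x,y,s,ox,oy): return ((x+.5)/s-.5+ox,(y+.5)/s-.5+oy)
E
python3 - <<'E'
from h import *
np.set_printoptions(precision=4,suppress=True)
T=lambda x,y:uc(x,y,7,150,165)
S=lambda x,y:uc(x,y,4.6,200,190)
print('plate top', [onplane('top0',T(*p),2,.012)[:2] for p in [(205,135),(487,200),(430,460),(147,400)]])
print('plate side',[onplane('side0',S(*p),2,.012)[:2] for p in [(52,492),(200,362),(375,440),(238,578)]])
print('rodtop',tri([('top0',T(183,352)),('side0',S(266,57))]))
print('tip',tri([('top0',T(152,495)),('side0',S(367,80))]))
print('shank',tri([('top0',T(178,410)),('side0',S(302,62))]))
W=lambda x,y:uc(x,y,8,295,160);V=lambda x,y:uc(x,y,6.6,255,140)
print('cradle top',[onplane('top0',W(*p),2,.012)[:2] for p in [(103,203),(512,138),(550,400),(152,463)]])
print('cradle side',[onplane('side0',V(*p),2,.0)[:2] for p in [(113,512),(328,538),(372,370)]])
print('rim ends at z~.13',[onplane('top0',W(*p),2,.13)[:2] for p in [(112,315),(632,235)]])
print('wheel bottom/top side')
print(tri([('side0',V(268,50)),('top0',W(390,250))]))
E
```

```text
plate top [array([0.5858, 0.2755]), array([0.5568, 0.1433]), array([0.4362, 0.1672]), array([0.4623, 0.2989])]
plate side [array([0.5813, 0.2799]), array([0.5536, 0.1447]), array([0.4315, 0.1706]), array([0.4592, 0.3008])]
rodtop (array([0.4712, 0.2298, 0.2878]), [np.float64(0.0008564022244309968), np.float64(0.0008564022244310175)])
tip (array([0.4159, 0.2388, 0.2921]), [np.float64(0.0021520089939394945), np.float64(0.0021520089939395725)])
shank (array([0.4503, 0.2311, 0.2901]), [np.float64(0.00026331434227082513), np.float64(0.00026331434227087403)])
cradle top [array([ 0.5866, -0.1436]), array([ 0.615 , -0.3106]), array([ 0.5081, -0.325 ]), array([ 0.4811, -0.1635])]
cradle side [array([ 0.5861, -0.1505]), array([ 0.4788, -0.1683]), array([ 0.5099, -0.3388])]
rim ends at z~.13 [array([ 0.5311, -0.1362]), array([ 0.5632, -0.3316])]
wheel bottom/top side
(array([ 0.5418, -0.2251,  0.2293]), [np.float64(0.004903315144161115), np.float64(0.004903315144161052)])
```

```bash
cat >> h.py <<'E'
def pose():
    s=ctrl.sense(); return cv2.Rodrigues(np.array(s["tool_rot"],float))[0],np.array(s["tool_pos"]),s
def Rdown(yaw):  # tool x down, tool y = (cos yaw, sin yaw,0)
    x=np.array([0,0,-1.]);y=np.array([np.cos(yaw),np.sin(yaw),0]);return np.c_[x,y,np.cross(x,y)]
def rows(p,Rt=None,R0=None,p0=None):
    R,q,s=pose(); R=R if R0 is None else R0; q=q if p0 is None else p0
    sh=R.T@(np.array(p)-q)/.03; tr=np.zeros(3) if Rt is None else cv2.Rodrigues(R.T@Rt)[0][:,0]
    return np.round(sh,3),np.round(tr,4)
def st():
    R,q,s=pose(); print('t',round(s['time'],2),'p',np.round(q,4),'F',np.round(s['force'],2),'M',np.round(s['wrist_torque'],2),'w',round(float(s['grip_width']),4),'q',np.round(s['joint_pos'],2)); print('R',np.round(R,3).tolist())
E
python3 - <<'E'
from h import *
st()
# approach: rim side
W=np.array([.5475,-.235,0]); 
for yaw in (9.8,9.8-180):
    print(yaw,rows([.5475,-.235,.33],Rdown(np.radians(yaw))))
E
```

```text
t 0.15 p [ 0.2201 -0.5036  0.218 ] F [-0.48  0.42 -0.11] M [-0.01 -0.   -0.04] w 0.0931 q [-1.36  0.26  1.54 -0.    1.35 -0.2 ]
R [[-0.0, 0.4, -0.916], [0.001, -0.916, -0.4], [-1.0, -0.001, -0.0]]
9.8 (array([ -3.724,  -3.841, -13.587]), array([-1.33e+00, -1.10e-03,  1.00e-03]))
-170.2 (array([ -3.724,  -3.841, -13.587]), array([1.8116e+00, 1.1000e-03, 1.2000e-03]))
```

```bash
python3 -m creep '[[-0.9,0,0,0,0,0,0],[-1.9,0,-0.3,0,0,0,0],[-2.9,-0.2,-1,-0.1,0,0,0],[-3.5,-0.5,-2,-0.2,0,0,0],[-3.72,-0.8,-3,-0.3,0,0,0],[-3.72,-1.1,-4,-0.4,0,0,0],[-3.72,-1.4,-5,-0.5,0,0,0],[-3.72,-1.7,-6,-0.6,0,0,0],[-3.72,-2,-7,-0.7,0,0,0],[-3.72,-2.3,-8,-0.8,0,0,0]]'
python3 - <<'E'
from h import *
st();print(rows([.5475,-.235,.33],Rdown(np.radians(9.8))))
E
```

```text
time: 1.15
tool_pos: [0.4132, -0.3436, 0.33]
tool_rot: [1.466, 1.021, -1.466]
force: [-0.5, -0.9, 0.3]
grip_width: 0.0928
t 1.15 p [ 0.4132 -0.3436  0.33  ] F [-0.49 -0.89  0.31] M [-0.09 -0.05  0.03] w 0.0928 q [-0.9   0.19  1.36 -0.    1.6  -0.55]
R [[-0.0, 0.938, -0.348], [0.0, -0.348, -0.938], [-1.0, -0.001, -0.0]]
(array([-1.000e-03,  2.938e+00, -4.951e+00]), array([-5.26e-01, -4.00e-04,  4.00e-04]))
```

```bash
python3 -m creep '[[0,0.5,-0.9,-0.09,0,0,0],[0,1,-1.8,-0.18,0,0,0],[0,1.5,-2.6,-0.27,0,0,0],[0,2,-3.4,-0.36,0,0,0],[0,2.5,-4.2,-0.45,0,0,0],[0,2.94,-4.95,-0.526,0,0,0],[0,2.94,-4.95,-0.526,0,0,0],[0,2.94,-4.95,-0.526,0,0,0]]'
python3 - <<'E'
from h import *
snap('wrist','w1');st();print(proj('w1',[[.5475,-.235,.22]]))
E
```

```text
time: 1.95
tool_pos: [0.5472, -0.2364, 0.3297]
tool_rot: [1.085, 1.285, -1.086]
force: [-0.5, 0.1, -0.2]
grip_width: 0.0929
t 2.0 p [ 0.5468 -0.2369  0.3299] F [ 0.05  0.48 -1.15] M [-0.   -0.06 -0.03] w 0.0932 q [-0.6   0.3   1.21 -0.    1.63 -0.76]
R [[-0.001, 0.986, 0.165], [0.0, 0.165, -0.986], [-1.0, -0.001, -0.0]]
[[257.43644789 184.0232337 ]]
```

View pics/w1.png

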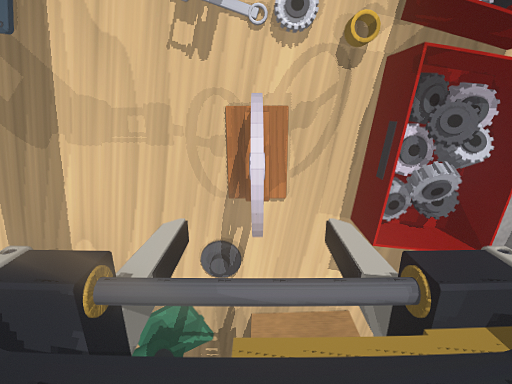

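Run:
```python
import cv2
a=cv2.imread('pics/w1.png');
b=cv2.resize(a[85:245,200:320],None,fx=3.7,fy=3.7,interpolation=cv2.INTER_NEAREST);cv2.imwrite('pics/w1z.png',b)
import numpy as np
for r in range(90,245,10):
    m=a[r,235:280].astype(int); bl=m[:,0]>130  # white-lilac
    i=np.where(bl)[0]; print(r, (i.min()+235,i.max()+235) if len(i) else None)
```

```text
90 (np.int64(241), np.int64(274))
100 (np.int64(240), np.int64(262))
110 (np.int64(251), np.int64(262))
120 (np.int64(251), np.int64(262))
130 (np.int64(251), np.int64(263))
140 (np.int64(250), np.int64(263))
150 (np.int64(250), np.int64(263))
160 (np.int64(250), np.int64(264))
170 (np.int64(250), np.int64(264))
180 (np.int64(251), np.int64(263))
190 (np.int64(251), np.int64(263))
200 (np.int64(251), np.int64(263))
210 (np.int64(251), np.int64(279))
220 (np.int64(251), np.int64(279))
230 (np.int64(237), np.int64(279))
240 (np.int64(237), np.int64(277))
```

View pics/w1z.png

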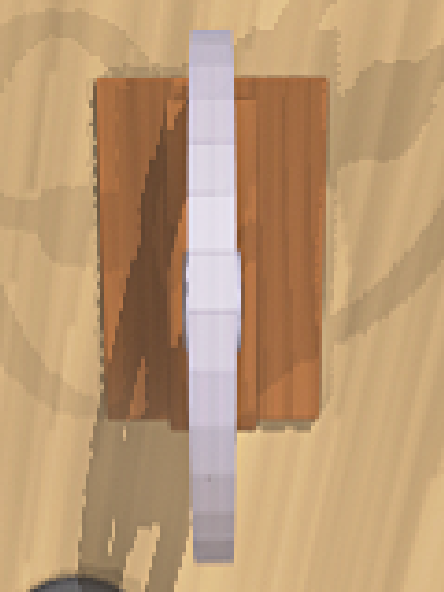

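Run:
```python
from h import *
from scipy.optimize import least_squares
yaw=np.radians(9.8)
ex=np.array([np.cos(yaw),np.sin(yaw),0]);ey=np.array([-np.sin(yaw),np.cos(yaw),0])
th=np.linspace(0,2*np.pi,721)
def pts(c,ax):
    return np.array([c+ax*ex+.1*(np.cos(t)*ey+np.sin(t)*np.array([0,0,1])) for t in th])
def f(c):
    P=np.r_[proj('w1',pts(c,.007)),proj('w1',pts(c,-.007))]
    top=proj('w1',[c+np.array([0,0,.1])+s*ex for s in (-.007,.007)])
    return [P[:,1].min()-92.7,P[:,1].max()-236.6,top[:,0].mean()-257]
s=least_squares(f,[.547,-.235,.12],diff_step=1e-4,x_scale=.1);print(s.x,s.fun)
c=s.x;print(proj('w1',[c+np.array([0,0,.1])+s*ex for s in (-.007,.007)]))
print('ends',proj('w1',[c+.1*ey,c-.1*ey]))
# side view check: top of rim & profile
P=proj('side0',pts(c,0));print('side v min,max u range',P.min(0),P.max(0))
# cradle corners on bench in w1
for p in [(226,106),(288,106),(285,198),(229,198)]: print(onplane('w1',p,2,.012))
```

```text
[ 0.5473812  -0.23704863  0.1170974 ] [ 1.73940862e-11  7.11395387e-11 -2.95585778e-12]
[[250.53546352 185.09740916]
 [263.46453648 185.05692807]]
ends [[256.63409492  92.82766275]
 [257.01883024 229.55431549]]
side v min,max u range [286.90996175 146.48493378] [297.26166509 206.68386153]
[ 0.48085392 -0.16318933  0.012     ]
[ 0.58669743 -0.14524798  0.012     ]
[ 0.61447634 -0.3108998   0.012     ]
[ 0.50938895 -0.328697    0.012     ]
```

```bash
python3 - <<'E'
from h import *
print(rows([.5474,-.237,.193]))
E
python3 -m creep '[[0.7,0.02,0,0,0,0,0],[1.5,0.02,0,0,0,0,0],[2.3,0.02,0,0,0,0,0],[3.1,0.02,0,0,0,0,0],[3.8,0.02,0,0,0,0,0],[4.3,0.02,0,0,0,0,0],[4.57,0.02,0,0,0,0,0],[4.57,0.02,0,0,0,0,0]]'
python3 - <<'E'
from h import *
snap('wrist','w2');snap('side','s2');st()
E
```

```text
(array([4.562, 0.024, 0.009]), array([0., 0., 0.]))
time: 2.8
tool_pos: [0.5467, -0.237, 0.1922]
tool_rot: [1.087, 1.285, -1.087]
force: [0.0, 0.2, -0.0]
grip_width: 0.0929
t 2.9 p [ 0.5478 -0.2373  0.1939] F [-0.09  0.62  0.35] M [-0.03 -0.08 -0.05] w 0.093 q [-0.6   0.36  1.46 -0.    1.33 -0.76]
R [[0.001, 0.986, 0.165], [-0.001, 0.165, -0.986], [-1.0, 0.001, 0.001]]
```

View pics/w2.png

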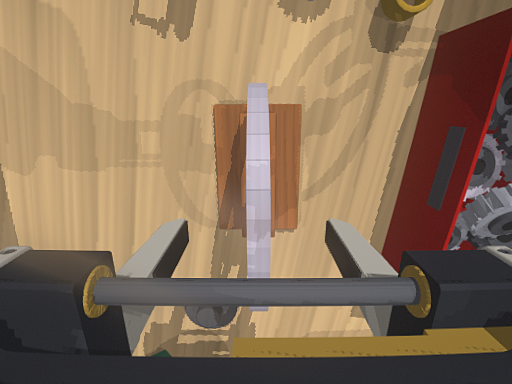

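View pics/s2.png

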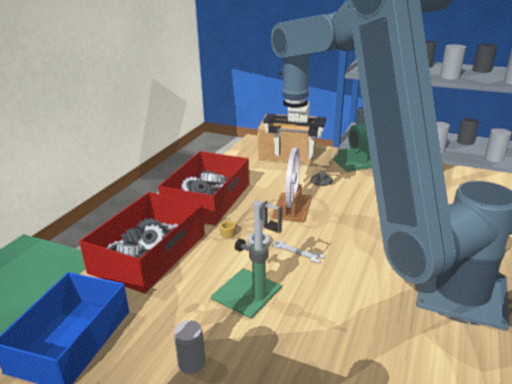

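Run:
```python
from h import *
c=np.array([.5474,-.237,.117]);R,q,s=pose()
print(proj('w2',[c+[0,0,.1],q,q+[0,0,.019]]))
ey=np.array([-.167,.986,0]);t=np.linspace(0,6.28,400)
P=proj('w2',[c+.1*(np.cos(a)*ey+np.sin(a)*np.array([0,0,1])) for a in t]);print(P.min(0),P.max(0))
P=proj('s2',[c+[0,0,.1],q]);print(P)
```

```text
[[258.58011004 247.52883927]
 [258.85136741 231.09864138]
 [259.10987566 244.72501527]]
[257.44720185  82.71294083] [258.58331668 310.30510721]
[[293.11685075 148.96068637]
 [292.84081992 155.47208196]]
```

```bash
python3 -m creep '[[0,0,0,0,0,0,0.5],[0,0,0,0,0,0,0.8],[0,0,0,0,0,0,1],[0,0,0,0,0,0,1],[0,0,0,0,0,0,1],[0,0,0,0,0,0,1],[0,0,0,0,0,0,1],[0,0,0,0,0,0,1]]'; python3 -c "
from h import *
st()"
```

```text
time: 3.7
tool_pos: [0.5478, -0.2366, 0.1931]
tool_rot: [1.085, 1.284, -1.085]
force: [-0.2, 0.5, 0.3]
grip_width: 0.0336
t 3.7 p [ 0.5478 -0.2366  0.1931] F [-0.24  0.53  0.31] M [-0.06 -0.11 -0.03] w 0.0336 q [-0.59  0.36  1.46  0.    1.33 -0.76]
R [[-0.0, 0.986, 0.166], [0.0, 0.166, -0.986], [-1.0, -0.0, -0.0]]
```

```bash
python3 -m creep '[[0,0,0,0,0,0,1],[0,0,0,0,0,0,1],[0,0,0,0,0,0,1],[0,0,0,0,0,0,1],[0,0,0,0,0,0,1],[0,0,0,0,0,0,1]]'; python3 -c "
from h import *
st()"
```

```text
time: 4.3
tool_pos: [0.5478, -0.2366, 0.1931]
tool_rot: [1.085, 1.284, -1.085]
force: [-0.1, -0.0, -0.4]
grip_width: 0.0137
t 4.3 p [ 0.5478 -0.2366  0.1931] F [-0.13 -0.03 -0.43] M [-0.06 -0.11 -0.  ] w 0.0137 q [-0.59  0.36  1.46  0.    1.33 -0.76]
R [[-0.0, 0.986, 0.166], [0.0, 0.166, -0.986], [-1.0, -0.0, -0.0]]
```

```bash
python3 -m creep '[[-0.3,0,0,0,0,0,1],[-0.8,0,0,0,0,0,1],[-1.6,0,0,0,0,0,1],[-2.5,0,0,0,0,0,1],[-3.4,0,0,0,0,0,1],[-4.2,0,0,0,0,0,1],[-4.6,0,0,0,0,0,1],[-4.6,0,0,0,0,0,1]]'
python3 - <<'E'
from h import *
st()
R,q,s=pose()
for p in ([.335,.06,.33],[.345,.2085,.33]): print(rows(p,Rdown(np.radians(-11))))
E
```

```text
time: 5.1
tool_pos: [0.5483, -0.2369, 0.3328]
tool_rot: [1.085, 1.281, -1.085]
force: [-0.3, -0.7, -4.6]
grip_width: 0.0135
t 5.1 p [ 0.5483 -0.2369  0.3328] F [-0.3  -0.69 -4.55] M [-0.13 -0.16 -0.  ] w 0.0135 q [-0.59  0.3   1.21 -0.    1.63 -0.76]
R [[0.002, 0.986, 0.166], [-0.002, 0.166, -0.986], [-1.0, 0.002, 0.002]]
(array([  0.059,  -5.367, -10.941]), array([ 0.359 ,  0.0016, -0.0025]))
(array([  0.052,  -4.215, -15.767]), array([ 0.359 ,  0.0016, -0.0025]))
```

```bash
python3 -m creep '[[0,-0.2,-0.4,0.02,0,0,1],[0,-0.5,-1.0,0.04,0,0,1],[0,-0.9,-1.9,0.07,0,0,1],[0,-1.3,-2.8,0.1,0,0,1],[0,-1.8,-3.7,0.13,0,0,1],[0,-2.3,-4.6,0.16,0,0,1],[0,-2.7,-5.5,0.19,0,0,1],[0,-3.1,-6.4,0.22,0,0,1],[0,-3.5,-7.2,0.25,0,0,1],[0,-3.9,-8,0.28,0,0,1]]'
python3 - <<'E'
from h import *
st()
for p in ([.335,.06,.33],[.345,.2085,.33]): print(rows(p,Rdown(np.radians(-11))))
E
```

```text
time: 6.1
tool_pos: [0.3909, -0.0182, 0.3295]
tool_rot: [1.292, 1.156, -1.295]
force: [-0.2, 0.8, -5.6]
grip_width: 0.0134
t 6.1 p [ 0.3909 -0.0182  0.3295] F [-0.25  0.8  -5.63] M [-0.   -0.2  -0.01] w 0.0134 q [-0.33 -0.09  1.66  0.    1.58 -0.22]
R [[-0.003, 0.993, -0.114], [0.001, -0.114, -0.993], [-1.0, -0.003, -0.001]]
(array([-0.01 , -2.148, -2.377]), array([ 0.0777, -0.0006,  0.003 ]))
(array([-6.000e-03, -2.382e+00, -7.333e+00]), array([ 0.0777, -0.0006,  0.003 ]))
```

```bash
python3 -m creep '[[0,-0.5,-0.6,0.02,0,0,1],[0,-1.1,-1.2,0.05,0,0,1],[0,-1.8,-1.9,0.078,0,0,1],[0,-2.15,-2.7,0.078,0,0,1],[0,-2.25,-3.5,0.078,0,0,1],[0,-2.38,-4.3,0.078,0,0,1],[0,-2.38,-5.1,0.078,0,0,1],[0,-2.38,-6,0.078,0,0,1],[0,-2.38,-6.8,0.078,0,0,1],[0,-2.38,-7.3,0.078,0,0,1]]'
python3 -m creep '[[0,0,0,0,0,0,1],[0,0,0,0,0,0,1]]'
python3 - <<'E'
from h import *
snap('wrist','w3');snap('side','s3');snap('top','t3')
st()
E
```

```text
time: 7.1
tool_pos: [0.3453, 0.2077, 0.3295]
tool_rot: [1.346, 1.115, -1.35]
force: [0.2, 0.5, -4.2]
grip_width: 0.0137
time: 7.3
tool_pos: [0.3455, 0.2058, 0.3299]
tool_rot: [1.345, 1.114, -1.351]
force: [0.6, 0.4, -5.0]
grip_width: 0.0135
t 7.45 p [0.3461 0.2054 0.3307] F [-0.59 -0.1  -5.24] M [-0.01 -0.07  0.01] w 0.0135 q [ 0.26 -0.07  1.64 -0.    1.58  0.45]
R [[-0.001, 0.982, -0.191], [-0.001, -0.191, -0.982], [-1.0, -0.001, 0.001]]
```

View pics/w3.png

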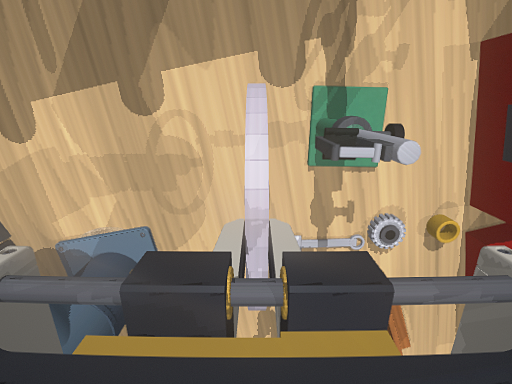

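View pics/s3.png

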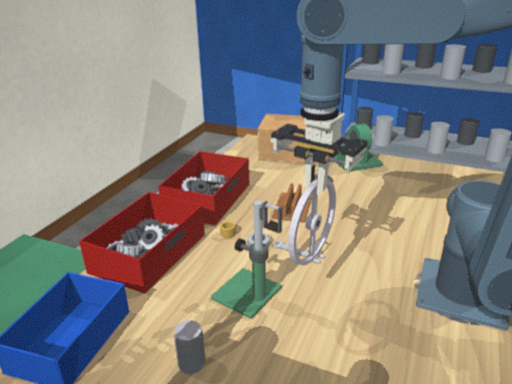

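View pics/t3.png

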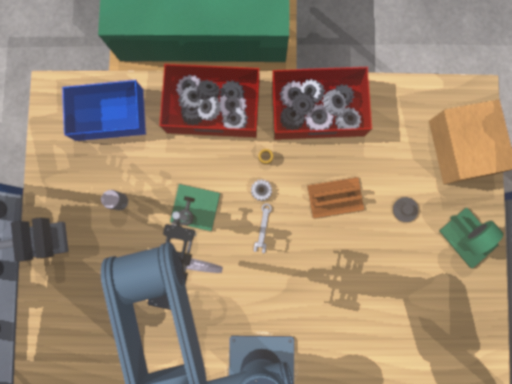

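Run:
```python
import cv2
a=cv2.imread('pics/w3.png');
b=cv2.resize(a[75:180,300:430],None,fx=6,fy=6,interpolation=cv2.INTER_CUBIC);cv2.imwrite('pics/w3z.png',b)
a=cv2.imread('pics/s3.png');
b=cv2.resize(a[165:285,220:350],None,fx=5,fy=5,interpolation=cv2.INTER_CUBIC);cv2.imwrite('pics/s3z.png',b)
```

```text
(no output)
```

View pics/w3z.png

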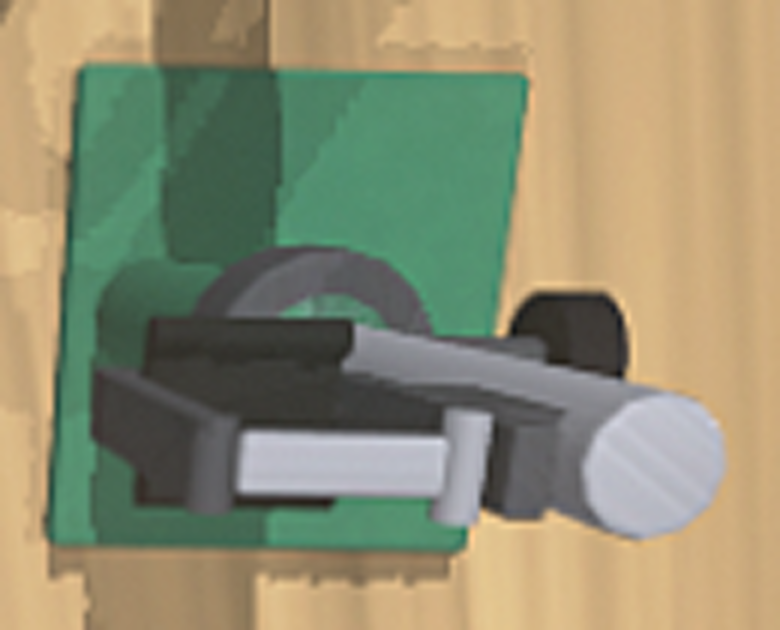

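View pics/s3z.png

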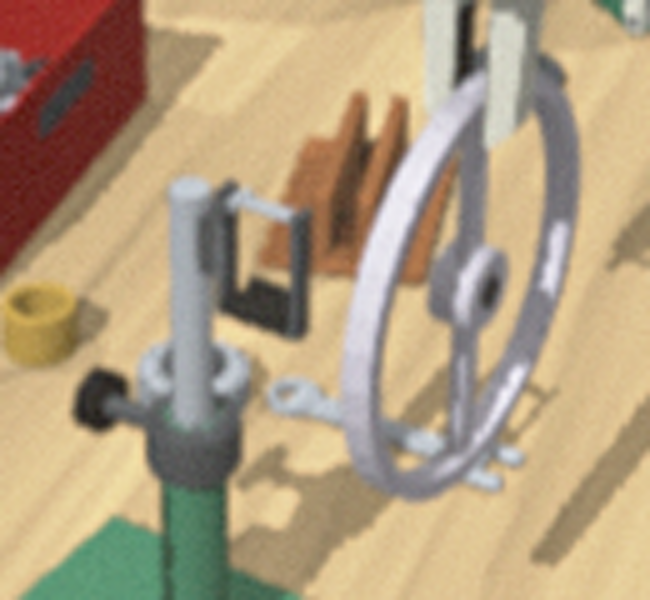

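```bash
cat > fit.py <<'E'
from h import *
from scipy.optimize import least_squares
C=lambda x,y:uc(x,y,6,300,75)
S=lambda x,y:uc(x,y,5,220,165)
def w(p,l):
    c,s=np.cos(p[2]),np.sin(p[2]); return [p[0]+c*l[0]-s*l[1],p[1]+s*l[0]+c*l[1],l[2]]
# local coords relative to hook_foot
obs=[('w3',C(238,428),lambda z:(-.017,.004,z+.048)) if 0 else None]
obs=[('w3',C(238,461),lambda p:(-.017,0,p[3]+.0505)),   # inner edge tip top, mid
('w3',C(653,465),lambda p:(.040,0,p[4])),
('w3',C(238,430),lambda p:(-.017,.004,p[3]+.048)),('w3',C(238,494),lambda p:(-.017,-.004,p[3]+.048)),
('s3',S(190,187),lambda p:(.04,0,p[4])),
('s3',S(299,212),lambda p:(-.0195,0,p[3]+.051))]
# plate corners (z=.012): plate offset unknown ox,oy
for (u,v),(sx,sy) in zip([(80,66),(526,76),(463,548),(51,542)],[(-1,1),(1,1),(1,-1),(-1,-1)]):
    obs.append(('w3',C(u,v),lambda p,sx=sx,sy=sy:(p[5]+sx*.065,p[6]+sy*.07,.012)))
wt=[1]*6+[.5]*4
def f(p,full=False):
    r=[];
    for (fn,uv,l),k in zip(obs,wt): r+=list(k*(proj(fn,[w(p,l(p))])[0]-uv)*(0.7 if fn[0]=='s' else 1))
    return np.array(r)
p0=[.432,.237,-.19,.24,.288,.04,0]
s=least_squares(f,p0,loss='soft_l1',x_scale=[.01]*7)
print(np.round(s.x,4),'yaw',np.degrees(s.x[2]));print(np.round(f(s.x).reshape(-1,2),2))
E
python3 fit.py
```

```text
[ 0.433   0.2367 -0.2029  0.2429  0.287   0.0785  0.0005] yaw -11.627270869739897
[[ 0.5   0.54]
 [ 0.01 -0.1 ]
 [ 0.06  0.01]
 [-0.96 -0.35]
 [-0.51 -0.04]
 [-0.3  -0.14]
 [-0.16 -0.35]
 [ 0.38 -0.26]
 [ 0.18  0.41]
 [-0.4   0.36]]
```

Run:
```python
from h import *
y=-.2029
print(rows([.4201,.1934,.318],Rdown(y)))
```

```text
(array([ 0.423,  2.499, -0.077]), array([0.0109, 0.0008, 0.0006]))
```

```bash
python3 -m creep '[[0.2,0,-0.04,0.011,0,0,1],[0.42,0.2,-0.08,0.011,0,0,1],[0.42,0.6,-0.08,0.011,0,0,1],[0.42,1.0,-0.08,0.011,0,0,1],[0.42,1.4,-0.08,0.011,0,0,1],[0.42,1.8,-0.08,0.011,0,0,1],[0.42,2.2,-0.08,0.011,0,0,1],[0.42,2.5,-0.08,0.011,0,0,1],[0.42,2.5,-0.08,0.011,0,0,1],[0.42,2.5,-0.08,0.011,0,0,1]]'
python3 - <<'E'
from h import *
snap('wrist','w4');snap('side','s4');st()
a=cv2.imread('pics/w4.png');
b=cv2.resize(a[60:260,190:390],None,fx=3,fy=3,interpolation=cv2.INTER_CUBIC);
a=cv2.imread('pics/s4.png');cv2.imwrite('pics/w4z.png',b)
b=cv2.resize(a[165:285,200:330],None,fx=5,fy=5,interpolation=cv2.INTER_CUBIC);cv2.imwrite('pics/s4z.png',b)
E
```

```text
time: 8.45
tool_pos: [0.4203, 0.1944, 0.3183]
tool_rot: [1.356, 1.107, -1.357]
force: [-0.7, -0.6, -4.9]
grip_width: 0.0135
t 8.55 p [0.4199 0.1945 0.3186] F [ 0.15  0.14 -5.14] M [-0.01 -0.13 -0.03] w 0.0135 q [0.19 0.05 1.55 0.   1.55 0.39]
R [[-0.0, 0.98, -0.2], [0.0, -0.2, -0.98], [-1.0, -0.0, -0.0]]
```

View pics/w4z.png

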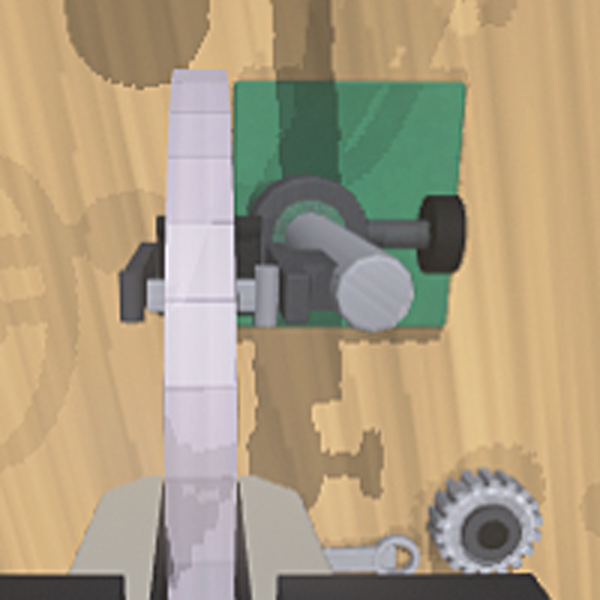

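View pics/s4z.png

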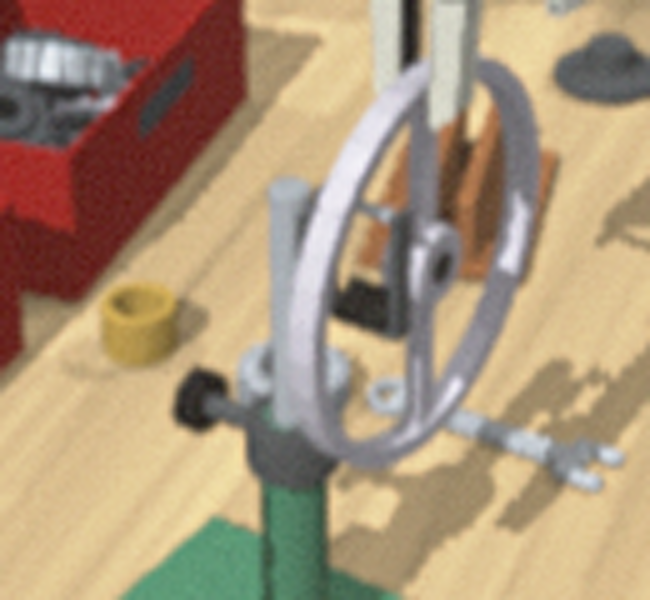

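```bash
python3 -m creep '[[0.2,0,0,0,0,0,1],[0.4,0,0,0,0,0,1],[0.6,0,0,0,0,0,1],[0.8,0,0,0,0,0,1],[0.8,0,0,0,0,0,1]]';python3 -m creep '[[0.07,0,0,0,0,0,1],[0.14,0,0,0,0,0,1],[0.21,0,0,0,0,0,1],[0.28,0,0,0,0,0,1],[0.28,0,0,0,0,0,1]]'; python3 -c "
from h import *
st()"
```

```text
time: 9.05
tool_pos: [0.4199, 0.1945, 0.2935]
tool_rot: [1.356, 1.108, -1.358]
force: [-0.1, 0.5, -3.4]
grip_width: 0.0135
time: 9.55
tool_pos: [0.4205, 0.1944, 0.2863]
tool_rot: [1.357, 1.107, -1.356]
force: [-0.9, 0.1, -0.4]
grip_width: 0.0134
t 9.55 p [0.4205 0.1944 0.2863] F [-0.88  0.08 -0.4 ] M [0.28 0.03 0.07] w 0.0134 q [ 0.19  0.06  1.61 -0.    1.47  0.39]
R [[0.0, 0.98, -0.201], [0.0, -0.201, -0.98], [-1.0, 0.0, -0.0]]
```

```bash
python3 -m creep '[[0.05,0,0,0,0,0,1],[0.1,0,0,0,0,0,1]]';python3 -m creep '[[0.05,0,0,0,0,0,1],[0.1,0,0,0,0,0,1]]';python3 -c "
from h import *
st();snap('side','s5');snap('wrist','w5')
a=cv2.imread('pics/w5.png');
b=cv2.resize(a[60:260,190:390],None,fx=3,fy=3,interpolation=cv2.INTER_CUBIC);
a=cv2.imread('pics/s5.png');cv2.imwrite('pics/w5z.png',b)
b=cv2.resize(a[165:285,200:330],None,fx=5,fy=5,interpolation=cv2.INTER_CUBIC);cv2.imwrite('pics/s5z.png',b)
"
```

```text
time: 9.75
tool_pos: [0.4207, 0.1944, 0.2834]
tool_rot: [1.357, 1.106, -1.356]
force: [-0.2, 0.2, 0.6]
grip_width: 0.0133
time: 9.95
tool_pos: [0.4205, 0.1944, 0.2801]
tool_rot: [1.357, 1.107, -1.356]
force: [-1.1, 0.8, 1.1]
grip_width: 0.0133
t 9.95 p [0.4205 0.1944 0.2801] F [-1.11  0.84  1.07] M [0.27 0.   0.04] w 0.0133 q [ 0.19  0.06  1.62 -0.    1.46  0.39]
R [[0.0, 0.98, -0.201], [-0.0, -0.201, -0.98], [-1.0, 0.0, 0.0]]
```

View pics/w5z.png

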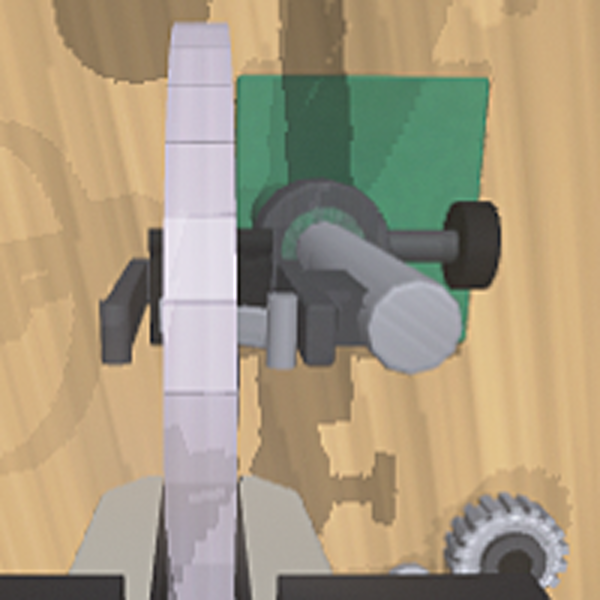

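View pics/s5z.png

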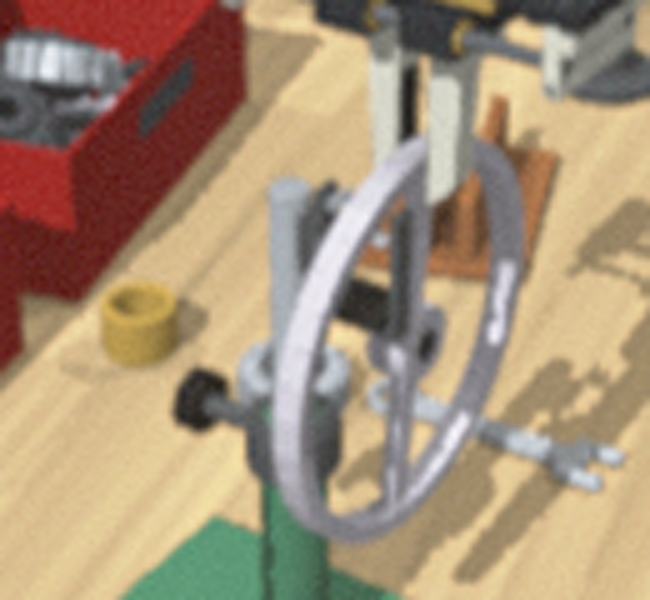

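```bash
python3 -m creep '[[0.05,-0.03,0,0,0,0,1],[0.1,-0.06,0,0,0,0,1],[0.15,-0.06,0,0,0,0,1]]';python3 -m creep '[[0.06,0,0,0,0,0,1],[0.12,0,0,0,0,0,1],[0.18,0,0,0,0,0,1]]'
```

```text
time: 10.35
tool_pos: [0.4183, 0.1949, 0.2754]
tool_rot: [1.356, 1.107, -1.357]
force: [-0.2, 1.6, -1.3]
grip_width: 0.0135
time: 10.65
tool_pos: [0.4182, 0.1947, 0.2698]
tool_rot: [1.356, 1.107, -1.357]
force: [-1.9, 0.2, -1.0]
grip_width: 0.0139
```

```bash
python3 -m creep '[[0.08,0,0,0,0,0,1],[0.16,0,0,0,0,0,1],[0.24,0,0,0,0,0,1]]';python3 -m creep '[[0.06,0,0,0,0,0,1],[0.12,0,0,0,0,0,1],[0.18,0,0,0,0,0,1]]'; python3 -m creep '[[0.04,0,0,0,0,0,1],[0.08,0,0,0,0,0,1]]'
```

```text
time: 10.95
tool_pos: [0.4183, 0.1946, 0.2626]
tool_rot: [1.356, 1.107, -1.357]
force: [-1.4, 1.2, -2.6]
grip_width: 0.0137
time: 11.25
tool_pos: [0.4183, 0.1946, 0.2572]
tool_rot: [1.356, 1.107, -1.357]
force: [-1.5, 0.4, -3.0]
grip_width: 0.0138
time: 11.45
tool_pos: [0.4184, 0.1947, 0.255]
tool_rot: [1.356, 1.107, -1.357]
force: [-2.8, 1.9, -3.0]
grip_width: 0.0135
```

```bash
for i in 1 2 3; do echo; done; python3 -m creep '[[0.04,0,0,0,0,0,1],[0.07,0,0,0,0,0,1]]'; python3 -m creep '[[0.03,0,0,0,0,0,1],[0.06,0,0,0,0,0,1]]'; python3 -m creep '[[0.02,0,0,0,0,0,1],[0.05,0,0,0,0,0,1]]';  python3 -m creep '[[0.02,0,0,0,0,0,1],[0.03,0,0,0,0,0,1]]'
```

```text
time: 11.65
tool_pos: [0.4186, 0.1948, 0.253]
tool_rot: [1.356, 1.107, -1.357]
force: [-2.3, 0.0, -4.0]
grip_width: 0.0139
time: 11.85
tool_pos: [0.4187, 0.1948, 0.2513]
tool_rot: [1.357, 1.107, -1.356]
force: [-2.7, 1.3, -3.6]
grip_width: 0.0136
time: 12.05
tool_pos: [0.4187, 0.1948, 0.2499]
tool_rot: [1.357, 1.107, -1.356]
force: [-2.0, 0.4, -3.7]
grip_width: 0.0134
time: 12.25
tool_pos: [0.4186, 0.1948, 0.2489]
tool_rot: [1.356, 1.107, -1.357]
force: [-2.8, 0.7, -3.9]
grip_width: 0.0134
```

```bash
python3 -m creep '[[0.02,0,0,0,0,0,1],[0.04,0,0,0,0,0,1]]'; python3 -m creep '[[0.02,0,0,0,0,0,1],[0.04,0,0,0,0,0,1]]'; python3 -m creep '[[0.02,0,0,0,0,0,1],[0.03,0,0,0,0,0,1]]';  python3 -m creep '[[0.02,0,0,0,0,0,1],[0.03,0,0,0,0,0,1]]'
```

```text
time: 12.45
tool_pos: [0.4187, 0.1948, 0.2477]
tool_rot: [1.357, 1.107, -1.356]
force: [-2.5, 0.5, -3.0]
grip_width: 0.0137
time: 12.65
tool_pos: [0.4191, 0.1947, 0.2465]
tool_rot: [1.357, 1.106, -1.356]
force: [0.2, -0.2, -4.7]
grip_width: 0.014
time: 12.85
tool_pos: [0.419, 0.1947, 0.2456]
tool_rot: [1.357, 1.106, -1.356]
force: [-0.1, -0.9, -5.7]
grip_width: 0.0137
time: 13.05
tool_pos: [0.4188, 0.1947, 0.2447]
tool_rot: [1.357, 1.107, -1.356]
force: [-0.4, -0.2, -4.5]
grip_width: 0.0135
```

```bash
python3 -m creep '[[0.02,0,0,0,0,0,1],[0.03,0,0,0,0,0,1]]'; python3 -m creep '[[0.02,0,0,0,0,0,1],[0.03,0,0,0,0,0,1]]'; python3 -m creep '[[0.02,0,0,0,0,0,1],[0.02,0,0,0,0,0,1]]';  python3 -m creep '[[0.02,0,0,0,0,0,1],[0.02,0,0,0,0,0,1]]'
```

```text
time: 13.25
tool_pos: [0.4188, 0.1949, 0.244]
tool_rot: [1.357, 1.107, -1.356]
force: [-0.2, 0.9, -4.0]
grip_width: 0.0138
time: 13.45
tool_pos: [0.4189, 0.195, 0.2432]
tool_rot: [1.357, 1.107, -1.356]
force: [0.1, 0.5, -2.5]
grip_width: 0.0134
time: 13.65
tool_pos: [0.4189, 0.1952, 0.2425]
tool_rot: [1.357, 1.107, -1.356]
force: [0.2, 2.3, -2.9]
grip_width: 0.0133
time: 13.85
tool_pos: [0.4189, 0.1952, 0.2419]
tool_rot: [1.357, 1.107, -1.355]
force: [0.7, 4.1, -2.8]
grip_width: 0.0133
```

```bash
python3 -m creep '[[0,0,-0.01,0,0,0,1],[0,0,-0.02,0,0,0,1]]'; python3 -c "
from h import *
st();snap('side','s6');snap('wrist','w6');st()
a=cv2.imread('pics/w6.png');
b=cv2.resize(a[60:260,190:390],None,fx=3,fy=3,interpolation=cv2.INTER_CUBIC);
a=cv2.imread('pics/s6.png');cv2.imwrite('pics/w6z.png',b)
b=cv2.resize(a[165:285,200:330],None,fx=5,fy=5,interpolation=cv2.INTER_CUBIC);cv2.imwrite('pics/s6z.png',b)
"
```

```text
time: 14.05
tool_pos: [0.4189, 0.1954, 0.2418]
tool_rot: [1.357, 1.107, -1.356]
force: [1.2, 3.5, -2.3]
grip_width: 0.0136
t 14.05 p [0.4189 0.1954 0.2418] F [ 1.16  3.52 -2.29] M [ 0.54 -0.21  0.05] w 0.0136 q [0.19 0.08 1.69 0.   1.37 0.4 ]
R [[0.0, 0.98, -0.201], [0.0, -0.201, -0.98], [-1.0, 0.0, -0.0]]
t 14.15 p [0.4188 0.1954 0.2418] F [ 0.32  3.22 -2.3 ] M [ 0.68 -0.26 -0.  ] w 0.0137 q [0.19 0.08 1.69 0.   1.37 0.4 ]
R [[0.0, 0.98, -0.201], [0.0, -0.201, -0.98], [-1.0, 0.0, -0.0]]
```

View pics/w6z.png

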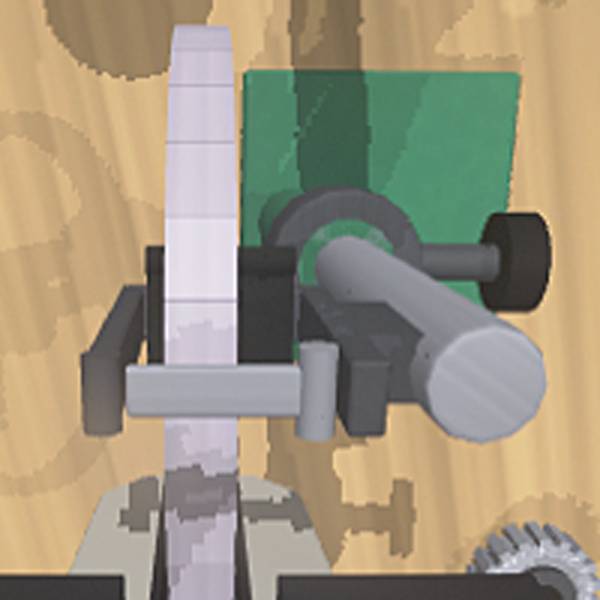

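View pics/s6z.png

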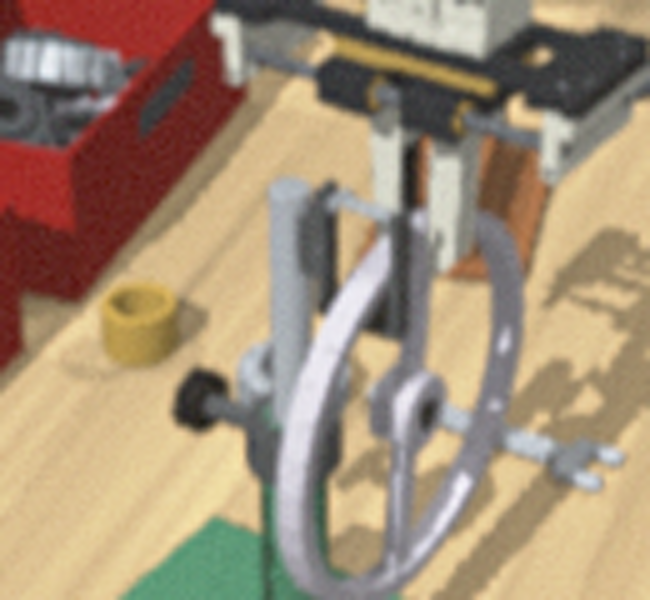

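```bash
python3 -m creep '[[0.01,0,-0.01,0,0,0,1],[0.02,0,-0.02,0,0,0,1]]';python3 -m creep '[[0.01,0,-0.01,0,0,0,1],[0.01,0,-0.02,0,0,0,1]]'
```

```text
time: 14.35
tool_pos: [0.4189, 0.1958, 0.2411]
tool_rot: [1.356, 1.107, -1.357]
force: [0.6, 2.3, -2.1]
grip_width: 0.0138
time: 14.55
tool_pos: [0.4189, 0.1963, 0.2407]
tool_rot: [1.356, 1.107, -1.357]
force: [1.3, 1.3, -3.8]
grip_width: 0.0136
```

```bash
python3 -m creep '[[0.02,0,0,0,0,0,1],[0.02,0,0,0,0,0,1]]';python3 -m creep '[[0.02,0,0,0,0,0,1],[0.02,0,0,0,0,0,1]]'
```

```text
time: 14.75
tool_pos: [0.4189, 0.1965, 0.2401]
tool_rot: [1.356, 1.107, -1.357]
force: [1.1, 2.5, -2.6]
grip_width: 0.0135
time: 14.95
tool_pos: [0.419, 0.1966, 0.2396]
tool_rot: [1.356, 1.107, -1.356]
force: [0.3, 0.7, -2.9]
grip_width: 0.0133
```

```bash
python3 -m creep '[[0.02,0,0,0,0,0,1],[0.02,0,0,0,0,0,1]]'
```

```text
time: 15.15
tool_pos: [0.419, 0.1967, 0.239]
tool_rot: [1.357, 1.107, -1.356]
force: [1.7, 2.8, -2.9]
grip_width: 0.0139
```

```bash
python3 -m creep '[[0.02,0,0,0,0,0,1],[0.02,0,0,0,0,0,1]]';python3 -m creep '[[0.02,0,0,0,0,0,1],[0.02,0,0,0,0,0,1]]'
```

```text
time: 15.35
tool_pos: [0.419, 0.1967, 0.2384]
tool_rot: [1.357, 1.107, -1.356]
force: [0.7, 2.5, -2.2]
grip_width: 0.0135
time: 15.55
tool_pos: [0.419, 0.1966, 0.238]
tool_rot: [1.357, 1.107, -1.356]
force: [0.5, 3.1, -1.1]
grip_width: 0.0138
```

```bash
python3 -m creep '[[0.02,0,0,0,0,0,1],[0.02,0,0,0,0,0,1]]';python3 -c "
from h import *
st()"
```

```text
time: 15.75
tool_pos: [0.419, 0.1965, 0.2375]
tool_rot: [1.356, 1.107, -1.356]
force: [-0.4, 1.7, -0.1]
grip_width: 0.0136
t 15.75 p [0.419  0.1965 0.2375] F [-0.37  1.73 -0.12] M [ 0.5  -0.07 -0.01] w 0.0136 q [ 0.2   0.09  1.7  -0.    1.36  0.4 ]
R [[0.0, 0.98, -0.201], [-0.0, -0.201, -0.98], [-1.0, 0.0, 0.0]]
```

```bash
python3 -m creep '[[0.01,0,0,0,0,0,1],[0.01,0,0,0,0,0,1]]';python3 -m creep '[[0,0,0,0,0,0,1]]';python3 -m creep '[[0,0,0,0,0,0,1]]'
```

```text
time: 15.95
tool_pos: [0.419, 0.1963, 0.2372]
tool_rot: [1.356, 1.106, -1.356]
force: [0.2, 0.6, 1.7]
grip_width: 0.0137
time: 16.05
tool_pos: [0.4191, 0.1963, 0.2372]
tool_rot: [1.356, 1.106, -1.356]
force: [0.2, 1.2, 2.2]
grip_width: 0.0138
time: 16.15
tool_pos: [0.419, 0.1963, 0.2371]
tool_rot: [1.356, 1.106, -1.357]
force: [-0.1, 0.2, 1.9]
grip_width: 0.0131
```

```bash
python3 -m creep '[[-0.003,0,0,0,0,0,1],[-0.003,0,0,0,0,0,1],[-0.003,0,0,0,0,0,1],[-0.003,0,0,0,0,0,1]]';python3 -m creep '[[0,0,0,0,0,0,1],[0,0,0,0,0,0,1],[0,0,0,0,0,0,1]]'; python3 -m creep '[[0,0,0,0,0,0,1],[0,0,0,0,0,0,1],[0,0,0,0,0,0,1]]'; python3 -m creep '[[0,0,0,0,0,0,1],[0,0,0,0,0,0,1],[0,0,0,0,0,0,1]]';python3 -m creep '[[0,0,0,0,0,0,1],[0,0,0,0,0,0,1],[0,0,0,0,0,0,1]]'
python3 - <<'E'
from h import *
st();snap('side','s7');snap('wrist','w7')
a=cv2.imread('pics/w7.png');
b=cv2.resize(a[60:260,190:390],None,fx=3,fy=3,interpolation=cv2.INTER_CUBIC);
a=cv2.imread('pics/s7.png');cv2.imwrite('pics/w7z.png',b)
E
```

```text
time: 16.55
tool_pos: [0.419, 0.1964, 0.2371]
tool_rot: [1.356, 1.107, -1.357]
force: [-0.1, -1.3, 2.3]
grip_width: 0.0135
time: 16.85
tool_pos: [0.419, 0.1964, 0.2371]
tool_rot: [1.356, 1.107, -1.356]
force: [-0.1, -1.8, 3.0]
grip_width: 0.0136
time: 17.15
tool_pos: [0.419, 0.1965, 0.237]
tool_rot: [1.356, 1.107, -1.356]
force: [-1.4, -1.2, 3.3]
grip_width: 0.0138
time: 17.45
tool_pos: [0.419, 0.1965, 0.237]
tool_rot: [1.356, 1.107, -1.356]
force: [-0.3, -1.3, 1.1]
grip_width: 0.0136
time: 17.75
tool_pos: [0.419, 0.1965, 0.2371]
tool_rot: [1.356, 1.107, -1.356]
force: [-0.3, -1.7, 3.0]
grip_width: 0.0136
t 17.75 p [0.419  0.1965 0.2371] F [-0.29 -1.69  3.03] M [-0.02 -0.05 -0.05] w 0.0136 q [ 0.2   0.09  1.7  -0.    1.35  0.4 ]
R [[0.0, 0.98, -0.201], [-0.0, -0.201, -0.98], [-1.0, 0.0, 0.0]]
```

View pics/w7z.png

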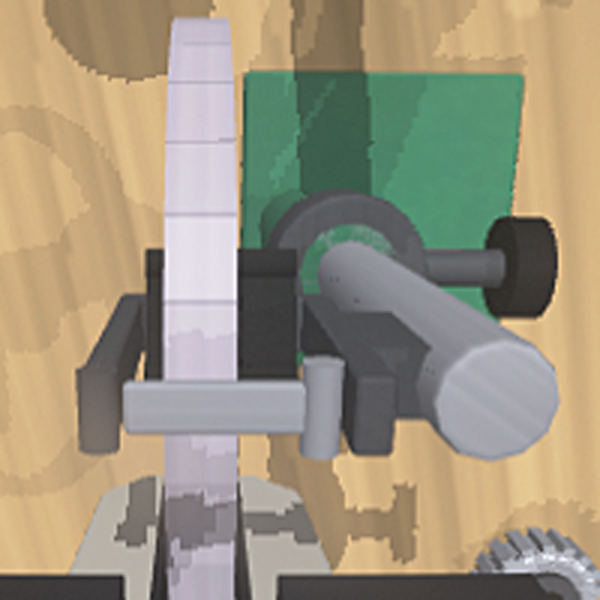

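```bash
python3 -m creep '[[-0.008,0,0,0,0,0,1],[-0.008,0,0,0,0,0,1],[-0.008,0,0,0,0,0,1]]';for i in 1; do python3 -m creep '[[0,0,0,0,0,0,1]]';done; python3 -m creep '[[0,0,0,0,0,0,1]]'
```

```text
time: 18.15
tool_pos: [0.419, 0.1966, 0.2372]
tool_rot: [1.356, 1.107, -1.356]
force: [-0.1, -0.7, 1.1]
grip_width: 0.014
time: 18.25
tool_pos: [0.419, 0.1966, 0.2372]
tool_rot: [1.356, 1.107, -1.356]
force: [0.4, -1.1, 1.9]
grip_width: 0.0135
time: 18.35
tool_pos: [0.419, 0.1966, 0.2372]
tool_rot: [1.356, 1.107, -1.356]
force: [0.7, -0.1, 1.5]
grip_width: 0.0134
```

Net about 6.4 N; hold it for over a second.

```bash
python3 -m creep '[[0,0,0,0,0,0,1],[0,0,0,0,0,0,1],[0,0,0,0,0,0,1],[0,0,0,0,0,0,1]]'; python3 -m creep '[[0,0,0,0,0,0,1],[0,0,0,0,0,0,1],[0,0,0,0,0,0,1],[0,0,0,0,0,0,1]]';python3 -m creep '[[0,0,0,0,0,0,1],[0,0,0,0,0,0,1],[0,0,0,0,0,0,1],[0,0,0,0,0,0,1]]'
```

```text
time: 18.75
tool_pos: [0.419, 0.1966, 0.2373]
tool_rot: [1.357, 1.107, -1.356]
force: [-0.0, -0.9, 1.4]
grip_width: 0.0138
time: 19.15
tool_pos: [0.419, 0.1966, 0.2373]
tool_rot: [1.357, 1.107, -1.356]
force: [0.6, -0.1, 0.7]
grip_width: 0.0136
time: 19.55
tool_pos: [0.419, 0.1966, 0.2373]
tool_rot: [1.356, 1.107, -1.356]
force: [0.2, 1.2, 2.1]
grip_width: 0.0138
```

```bash
python3 -m creep '[[0,0,0,0,0,0,0.7],[0,0,0,0,0,0,0.6],[0,0,0,0,0,0,0.6],[0,0,0,0,0,0,0.6],[0,0,0,0,0,0,0.6],[0,0,0,0,0,0,0.6],[0,0,0,0,0,0,0.6],[0,0,0,0,0,0,0.6]]'
python3 - <<'E'
from h import *
st();snap('side','s8');snap('wrist','w8')
a=cv2.imread('pics/w8.png');b=cv2.imread('pics/s8.png')
cv2.imwrite('pics/c8.png',np.hstack([cv2.resize(a[50:300,150:400],(400,400)),cv2.resize(b[165:295,200:330],(400,400))]))
E
```

```text
time: 20.35
tool_pos: [0.419, 0.1965, 0.2373]
tool_rot: [1.357, 1.107, -1.356]
force: [0.4, 0.7, -0.5]
grip_width: 0.0371
t 20.35 p [0.419  0.1965 0.2373] F [ 0.42  0.72 -0.54] M [-0.   -0.03  0.04] w 0.0371 q [0.2  0.09 1.7  0.   1.36 0.4 ]
R [[0.0, 0.98, -0.201], [0.0, -0.201, -0.98], [-1.0, 0.0, -0.0]]
```

View pics/c8.png

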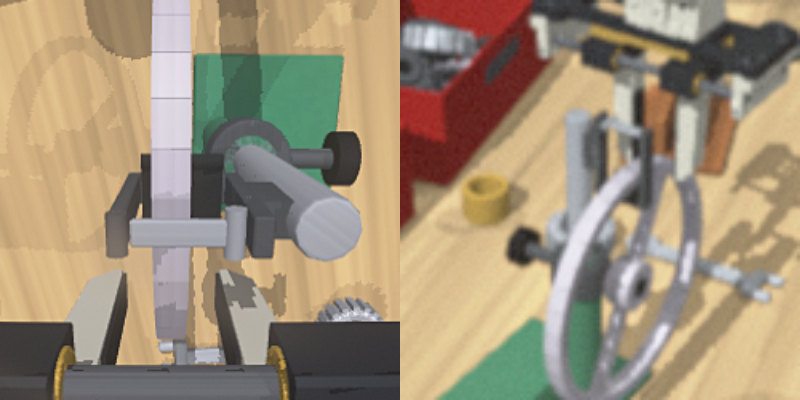

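```bash
python3 -m creep '[[-0.2,0,0,0,0,0,0.6],[-0.6,0,0,0,0,0,0.6],[-1,0,0,0,0,0,0.6],[-1.5,0,0,0,0,0,0.6],[-2.1,0,0,0,0,0,0.6],[-2.8,0,0,0,0,0,0.6],[-3.5,0,0,0,0,0,0.6],[-4,0,0,0,0,0,0.6],[-4.3,0,0,0,0,0,0.6],[-4.3,0,0,0,0,0,0.6]]'
python3 - <<'E'
from h import *
def sh(i):
    snap('side','s9'+i);snap('wrist','w9'+i);snap('top','t9'+i)
sh('a')
a=cv2.imread('pics/w9a.png');b=cv2.imread('pics/s9a.png')
cv2.imwrite('pics/c9.png',np.hstack([cv2.resize(a,(400,300)),cv2.resize(b[165:288,200:364],(400,300))]))
st()
E
python3 -m creep '[[0,0,0,0,0,0,0.6],[0,0,0,0,0,0,0.6],[0,0,0,0,0,0,0.6],[0,0,0,0,0,0,0.6],[0,0,0,0,0,0,0.6],[0,0,0,0,0,0,0.6],[0,0,0,0,0,0,0.6],[0,0,0,0,0,0,0.6],[0,0,0,0,0,0,0.6],[0,0,0,0,0,0,0.6]]'
python3 - <<'E'
from h import *
snap('side','s9b');snap('wrist','w9b');snap('top','t9b')
for n in 'swt':
    a=cv2.imread(f'pics/{n}9a.png').astype(int);b=cv2.imread(f'pics/{n}9b.png').astype(int);d=abs(a-b).max(2);print(n,(d>60).sum(),d.mean())
E
```

```text
time: 21.45
tool_pos: [0.4196, 0.1967, 0.3682]
tool_rot: [1.359, 1.105, -1.353]
force: [0.5, 0.5, -0.2]
grip_width: 0.0376
t 21.6 p [0.4187 0.1965 0.3657] F [-0.28 -0.42  0.7 ] M [ 0.01 -0.04  0.04] w 0.0372 q [ 0.2   0.04  1.45 -0.    1.66  0.4 ]
R [[-0.001, 0.98, -0.201], [-0.0, -0.201, -0.98], [-1.0, -0.001, 0.0]]
time: 22.6
tool_pos: [0.419, 0.1965, 0.3663]
tool_rot: [1.356, 1.107, -1.356]
force: [0.1, 0.2, 0.9]
grip_width: 0.0374
s 183 4.652486165364583
w 1143 3.707921346028646
t 0 0.9063059488932291
```

View pics/c9.png

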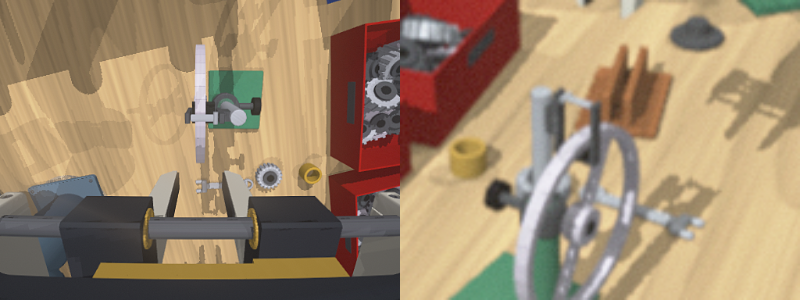

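View pics/s9b.png

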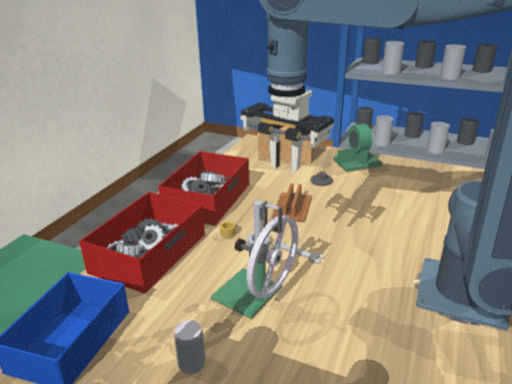

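```bash
python3 -m creep '[[0,0,0,0,0,0,0.6],[0,0,0,0,0,0,0.6],[0,0,0,0,0,0,0.6],[0,0,0,0,0,0,0.6],[0,0,0,0,0,0,0.6],[0,0,0,0,0,0,0.6],[0,0,0,0,0,0,0.6],[0,0,0,0,0,0,0.6],[0,0,0,0,0,0,0.6],[0,0,0,0,0,0,0.6]]' >/dev/null
python3 - <<'E'
from h import *
snap('side','s9c');snap('wrist','w9c');st()
for n in 'sw':
  for p,q in ('ab','bc'):
    a=cv2.imread(f'pics/{n}9{p}.png').astype(int);b=cv2.imread(f'pics/{n}9{q}.png').astype(int);
    sl=(slice(195,320),slice(220,330)) if n=='s' else (slice(40,220),slice(220,350))
    d=abs(a-b).max(2);print(n,p,q,(d>60).sum(),'hook region',(d[sl]>60).sum(),(d[sl]>35).sum())
a=cv2.imread('pics/w9c.png');b=cv2.imread('pics/s9c.png')
cv2.imwrite('pics/c9c.png',np.hstack([cv2.resize(a[40:230,200:390],(400,400),interpolation=2),cv2.resize(b[190:310,210:330],(400,400),interpolation=2)]))
E
```

```text
t 23.85 p [0.419  0.1965 0.3663] F [-0.36 -0.15  0.26] M [-0.05 -0.08  0.01] w 0.0372 q [ 0.2   0.04  1.45 -0.    1.66  0.4 ]
R [[0.0, 0.98, -0.201], [-0.0, -0.201, -0.98], [-1.0, 0.0, -0.0]]
s a b 183 hook region 0 0
s b c 0 hook region 0 0
w a b 1143 hook region 209 628
w b c 131 hook region 0 2
```

View pics/c9c.png

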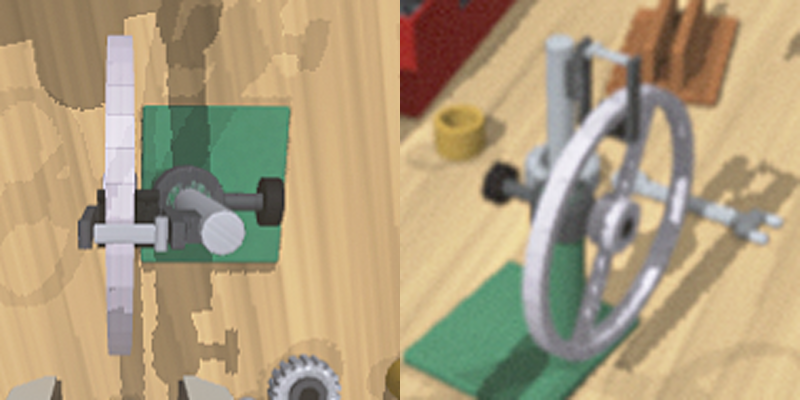

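The wheel hangs still: the keeper is shut level above the rim, and the side view shows no change in the hook region over two seconds. The gripper is clear.

```bash
python3 -c "
from workcell import ctrl
print(ctrl.hand_in())"
```

```text
the job is handed in; nothing more can be done
None
```

The handwheel is hanging still on the J-hook with the keeper shut above its rim, and I handed the job in at about 24 s of the 72 s allowed.

- **Taking it out and fitting it:** I gripped the rim at the top, lifted the wheel straight out of the cradle and brought the hook's tip through it about 45 mm to the side of the fingers. I then lowered the rim past the keeper. The keeper snapped shut with the tool about 9 mm above its final height.
- **Pressing on the seat:** I felt for the seat in steps of about 0.6 mm. The load was worked out from the wrist force less the wheel's weight of about 5 N. It first crept up to about 7 to 8 N for a second or so, with single readings to about 8.5 N. I backed off and held it at about 6.4 N for a little over a second. The hook load stayed under 10 N in every reading, with the keeper shut.
- **After letting go:** The wheel swung until it hung below the hook. Side pictures taken over 2 s show no change around the hook, and the keeper is level above the rim. The gripper is well above everything and reads no force beyond sensor noise. No other parts were touched.
- **A disagreement:** The cameras suggested the seat was about 243 mm above the bench. By touch it came out near 239 to 240 mm, so I relied on touch. The first contact also pushed sideways (about 4 N in y) until the seat tilted to suit the rim.

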